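Hang the second headset on the repair bench's headset hook

ROBOT

A 6-joint arm with a two-finger parallel gripper is mounted at the origin on the work surface. World frame = base frame: x ahead of the robot, y to its left, z up, the work surface at z = 0. Lengths are in m, angles in rad, forces in N, time in s.
With the tool pointing down it reaches from about 0.4 to 0.925 m from the base axis. Payload 3.4 kg.
Tool frame: the origin (TCP) lies midway between the tips of the shut fingers; the grasp point (between the pads) lies 19 mm behind it; z points along the fingers, y is the line along which they close (so a half turn about z gives the same grasp; the last joint's range is limited). The gripper opens to 85 mm and grips with 20 to 120 N. Pads are 22 mm wide; open, the fingers measure 114 mm over their backs; the gripper's body (76 mm by 85 mm) begins 54 mm behind the grasp point. The pads swing forward as they close: fully open they stand 13 mm farther back than shut.
Start: joints at [-1.21, 0.307, 1.506, -0, 1.328, -0.073], TCP at [0.242, -0.522, 0.231] pointing down, gripper open.
Joint ranges: [-3.12, 3.12], [-1.05, 2.28], [0.14, 2.33], [-1.42, 4.57], [0.1, 2.73], [-2.68, 2.68]. Speed limits (rad/s): [2.57, 2.57, 3.14, 3.14, 3.14, 3.14].

INTERFACE

Orientations are given as a unit quaternion [w, x, y, z].
In Python, from workcell import readout, viewer, env gives the robot as it stands.
- The arm moves only by the tool apply_moves, never from a script. Its argument "plan" is one flat list of numbers, 4 for each row, row after row: the shift along the tool's x, y, z in m, then the turn about the tool's z in rad. In form: [dx, dy, dz, roll, dx, dy, dz, roll, ...]. A call has exactly 10 rows; each row is the pose to reach, as a shift and turn from the pose commanded when the call began, along the tool's axes at that moment; what a row does not reach only later rows make up. A row lasts 1/10 s, in which the tool goes at most 50 mm and 8.59 degrees, less where a joint would pass 70% of its speed; a pose out of reach is approached as far as the arm can. A call with a gripper value outside its range is refused whole. "claw" is the gripper command: -1 is shut, 1 is fully open, values between are in proportion, set as the call begins (left out, the last holds). The fingers move at their own pace and stop on an object; "force" is the grip in N (left out, the last holds). Time passes only in rows, so rows that repeat a pose let the fingers close, or fill a call up. It gives the time, the measured TCP pose, the force, the opening and the grip force at its end, in the units of the state.
- readout.observe(): the state, without advancing time (a new reading comes with each control period).
- viewer.snapshot(name): name is "scene" or "top" or "wrist"; returns a dict with "img" (400x640x3 uint8, blue, green, red), "fx", "fy", "cx", "cy" (pixels), "dist_coeffs" ([k1, k2, p1, p2, k3] as OpenCV has them; the pictures are not rectified), "R" (3x3) and "t" (3): a world point X has camera coordinates R X + t. Camera axes: x right, y down, z forward; pixel columns grow to the right and rows downward; lengths in m; the calibration is good to about 2 mm. A picture is of the moment at which its call begins. There is no depth.
- env.finish_job(): hands the job in; it is judged then, once.
The state is a dict: "time_s": time; "q": joint angles; "joint_vel": joint speeds; "effort": joint torques, N m; "tcp_pos": TCP position; "tcp_rot": TCP orientation; "contact_force": force on the tool from outside, world axes, zero at the start; "ft_torque": the same for the moment, N m; "opening": finger opening in m; "finger_force": force on a finger pad.
Only numpy, scipy, OpenCV 4.12 (cv2) and the standard library are available. Lean on these libraries where they do the work, as an engineer would, in place of code of your own. Each camera call takes 0.05 s, during which the arm holds its last target. There are 200 camera calls.

TASK

Put the black and green headset away: hang it by its headband on the bar of the headset hook, in the free stretch between the blue headset and the upturned red-tipped end, set down on the bar so that it hangs straight and still. Leave the blue headset hanging where it is and do not disturb the other things on the bench.

Things in the scene. Friction and masses are not known exactly. Their poses are not given: they have to be found in the camera images.
- headset_center (a point): Centre of the black and green headset (rigid, about 0.22 kg), standing upright on its two flat-bottomed ear cups: 175 mm tall, 174 ear to ear (its y axis), 62 deep (x), z up; this point is 87.5 mm above the cups' undersides. A half turn about z looks the same. Cups: blocks 80 mm tall, 62 along x; clear gap between them 94 mm.
- headset_crown (a point): Underside of the middle of its green headband, the place that rests on the bar, 167 mm above the cups' undersides; same axes. The band is a half-ellipse arch in the yz plane, 26 mm wide along x, 8 mm thick. Fingers reaching below the band within about 20 mm of the middle would land on the bar.
- headset_grip_a (a point): A good place to pinch the band from above, across its 26 mm width (fingers closing along x): middle of the band's section 42 mm from the headset's middle along +y, 157 mm above the cups' undersides. Same axes.
- headset_grip_b (a point): As headset_grip_a, but 42 mm along -y.
- blue_headset_crown (a point): Underside of the middle of the headband of the blue headset, which already hangs on the bar near the post; same shape, size and axes as the black and green one. It is loose, rests on the bar only by its band and can be knocked or pushed along.
- hook_tip (a point): Top of the bar just inside its upturned free end. Steel stand fixed to the bench; level round bar, 12 mm thick, top 215 mm above the bench, pointing from the post along the hook's -x (y across, z up). 6 to 27 mm beyond this point it turns up to a red ball, top 27 mm above the bar's top: a headset is carried over it with its cups either side of the bar.
- hook_root (a point): Top of the bar at the face of the post (18 mm thick, its cap ends 12 mm above the bar's top, base plate 130 x 110 x 10 mm), 201 mm from hook_tip along the hook's +x. Same axes. A headset on the bar hangs with its cups 48 mm clear of the bench.
- mug_center (a point): Centre of a black mug, 92 mm tall, 80 mm in diameter plus a handle, standing on the bench; leave it alone.
- remote_center (a point): Centre of a black remote control lying flat, 48 x 170 x 20 mm (x, y, z); leave it alone.
- meter_center (a point): Centre of a blue multimeter lying flat, 85 x 170 x 36 mm (x, y, z); leave it alone.
Things that resemble listed ones, but are neither listed nor needed, are in the scene too. Of the things shaped like the part that bears blue_headset_crown, the blue one is meant.

How it is judged:
By the outcome, as a careful person would: the job done as asked, in the order asked, and still so for the second after the job is handed in, with the robot touching nothing.
It also fails if it takes over 38 s, if anything falls off the work surface, if the arm or the gripper's body presses on something with over 40 N, if the wrist force passes 120 N, or if a joint passes its speed limit or range.

## Working session

There is one attempt and no reset: what is moved stays moved. The work goes in short steps, Python scripts to look and compute and a tool call to move; the robot and the scene stay as the last step left them, time stands still between calls to the robot, and variables do not carry over. Pictures are saved under pics/ and viewed, at most 10 in all, crops included, and the job is handed in when it is done.

Besides the shell and the picture viewer there is one more tool, called after "Request:" as name(argument=value, ...), one argument or row to a line, values as JSON. apply_moves: Moves the arm, as the interface text tells. Its arguments: {"type":"object","properties":{"plan":{"type":"array"},"claw":{"type":"number"},"force":{"type":"number"}},"required":["plan"]}

```bash
mkdir -p pics; python3 - <<'E'
from workcell import readout, viewer
import cv2,pickle
o=readout.observe();print(o)
for n in("scene","top"):
    s=viewer.snapshot(n);cv2.imwrite(f"pics/{n}0.png",s["img"]);pickle.dump(s,open(f"{n}0.pkl","wb"))
    print(n,s["fx"],s["cx"],s["cy"],s["R"],s["t"],s["dist_coeffs"])
E
```

```text
{'time_s': 0.0, 'q': array([-1.21050036e+00,  3.07574387e-01,  1.50766223e+00,  1.56716087e-06,
        1.32840590e+00, -7.35403301e-02]), 'joint_vel': array([ 0.00192803, -0.00190434, -0.00105978, -0.00089415, -0.00144516,
        0.00045957]), 'effort': array([-2.18478606e-03, -4.57559609e+01, -2.51910782e+01, -3.84481255e-04,
        1.35011610e-02,  8.23359983e-06]), 'tcp_pos': array([ 0.24141587, -0.52110045,  0.23038446]), 'tcp_rot': array([-1.01452389e-03,  9.76564893e-01,  2.15220724e-01, -1.45696874e-04]), 'contact_force': array([-0.19889307,  0.17467878, -0.02500424]), 'ft_torque': array([-0.00900681,  0.03079472, -0.00632588]), 'finger_force': 0.0, 'opening': 0.08538147242583263}
scene 367.2122733218662 315.51864258133617 200.2510766700466 [[-0.70325162  0.71071489  0.01793031]
 [ 0.53382767  0.54454268 -0.64691676]
 [-0.4695372  -0.44537357 -0.76234979]] [ 0.31616955 -0.22549098  1.54468853] [-0.08161926  0.          0.          0.          0.        ]
top 494.0765053011157 314.38094710529964 198.41787043319536 [[ 0.00822525 -0.99993339  0.00809704]
 [-0.98497677 -0.00949845 -0.17242547]
 [ 0.17249089 -0.00655715 -0.98498929]] [0.08210856 0.54634473 1.41673834] [-0.1042262  0.         0.         0.         0.       ]
```

View pics/scene0.png

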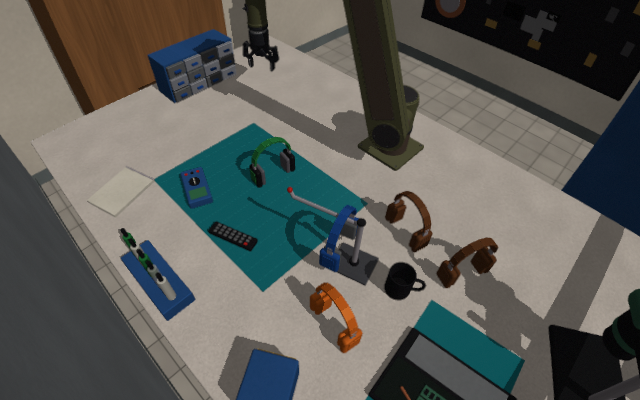

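View pics/top0.png

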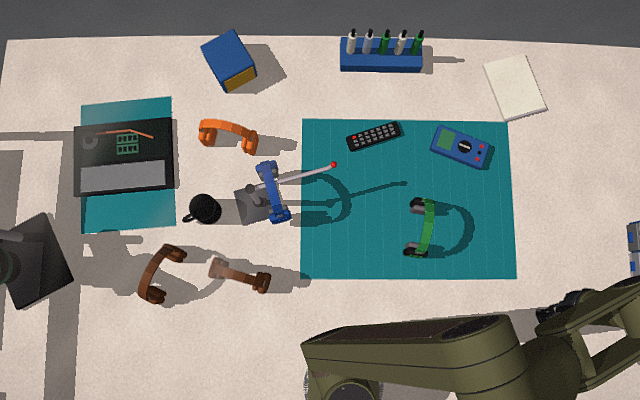

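The scene view shows the green headset at about (272,160), the hook tip at (291,190) and the post at (360,225). In the top view the headset is at (422,228), the tip at (333,165) and the blue band at (272,192). I'll zoom in on both views.

```bash
python3 - <<'E'
import cv2
a=cv2.imread("pics/top0.png")[140:290,230:480];cv2.imwrite("pics/topc.png",cv2.resize(a,None,fx=3.2,fy=3.2,interpolation=cv2.INTER_CUBIC))
a=cv2.imread("pics/scene0.png")[125:285,230:390];cv2.imwrite("pics/scenec.png",cv2.resize(a,None,fx=3.75,fy=3.75,interpolation=cv2.INTER_CUBIC))
E
```

```text
(no output)
```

View pics/topc.png

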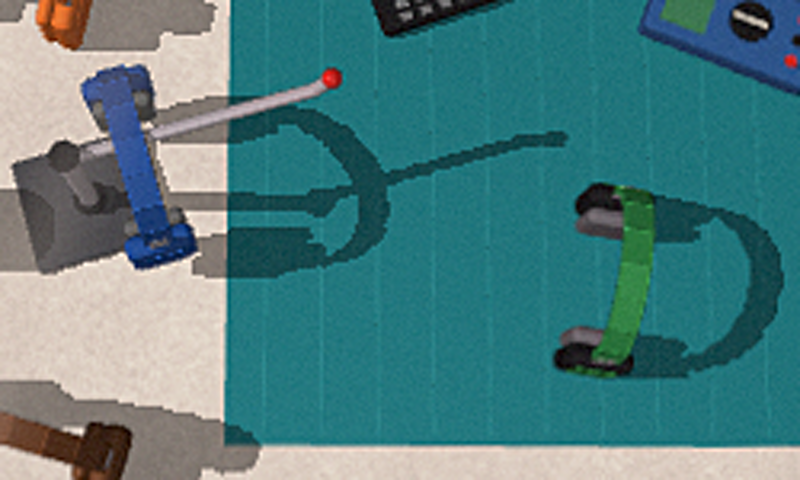

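View pics/scenec.png

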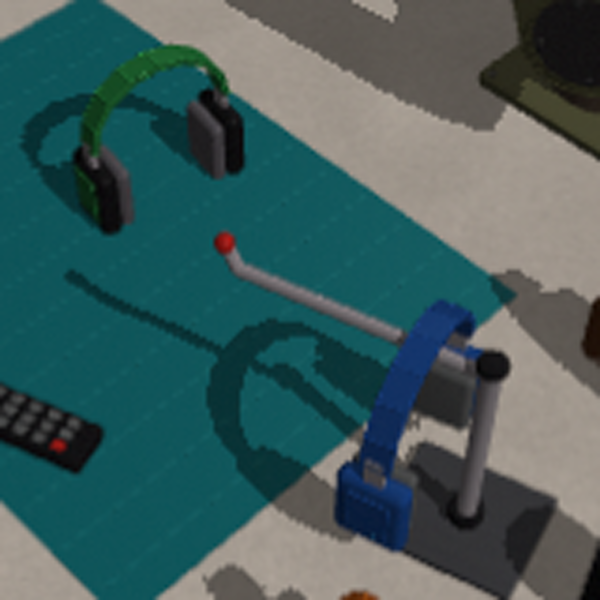

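```bash
cat > h.py <<'E'
import numpy as np,cv2
from scipy.optimize import least_squares,minimize
def K(s): return np.array([[s["fx"],0,s["cx"]],[0,s["fy"],s["cy"]],[0,0,1]])
def proj(s,P): return cv2.projectPoints(np.asarray(P,float).reshape(-1,1,3),cv2.Rodrigues(np.array(s["R"]))[0],np.array(s["t"]),K(s),np.array(s["dist_coeffs"]))[0][:,0]
def onplane(s,uv,z):
    n=cv2.undistortPoints(np.array([[uv]],float),K(s),np.array(s["dist_coeffs"]))[0,0]
    R=np.array(s["R"]);d=R.T@[n[0],n[1],1];c=-R.T@np.array(s["t"]);return c+d*(z-c[2])/d[2]
def band(x,y,z,yaw,n=24):  # z = underside of cups; quads of the band
    th=np.linspace(0.12,np.pi-.12,n);q=[]
    for r in (-4,4):
        for sx in(-13,13):
            q.append(np.c_[np.full(n,sx),(70+r)*np.cos(th),101+(70+r)*np.sin(th)]/1000)
    c,s_=np.cos(yaw),np.sin(yaw);R=np.array([[c,-s_,0],[s_,c,0],[0,0,1]])
    return [p@R.T+[x,y,z] for p in q]
def mask(s,p,z,k=4):
    h,w=s["img"].shape[:2];m=np.zeros((h*k,w*k),np.uint8)
    q=[(proj(s,e)+.5)*k-.5 for e in band(p[0],p[1],z,p[2])]
    for i in range(len(q[0])-1):
        cv2.fillConvexPoly(m,cv2.convexHull(np.vstack([e[i:i+2] for e in q]).astype(np.float32)).round().astype(int),255)
    return cv2.resize(m,(w,h),interpolation=cv2.INTER_AREA)/255.
def green(img):
    b,g,r=[img[...,i].astype(float) for i in range(3)]
    return ((g>1.5*b)&(g>1.5*r)&(g>45)).astype(float)
def fit(views,p0,z=0.,box=None,seg=green):
    data=[]
    for s in views:
        g=seg(s["img"]);m=mask(s,p0,z)
        w=cv2.dilate((m>0).astype(np.uint8),np.ones((41,41)))
        data.append((s,g*w))
    def cost(p): return sum(np.abs(mask(s,p,z)-g).sum()/max(g.sum(),1) for s,g in data)
    r=minimize(cost,p0,method="Nelder-Mead",options=dict(initial_simplex=np.array([p0]+[np.array(p0)+d for d in np.diag([.02,.02,.15])]),xatol=3e-4,fatol=1e-3))
    return r.x,r.fun
E
python3 - <<'E'
from h import *;import pickle
T=pickle.load(open("top0.pkl","rb"));S=pickle.load(open("scene0.pkl","rb"))
t=lambda u,v:((u+.5)/3.2-.5+230,(v+.5)/3.2-.5+140); s=lambda u,v:((u+.5)/3.75-.5+230,(v+.5)/3.75-.5+125)
for n,a,b,z in(("ball",(332,78),(225,243),.235),("cap",(63,152),(492,358),.227),):
    print(n,onplane(T,t(*a),z),onplane(S,s(*b),z))
print("blue crown",onplane(T,t(136,140),.223))
p=onplane(T,t(632,275),.175);print(p)
for v in([T],[S],[T,S]): print(fit(v,[p[0],p[1],-.15]))
from workcell import readout
from scipy.spatial.transform import Rotation as R
q=readout.observe()["tcp_rot"];print(R.from_quat(np.roll(q,-1)).as_matrix().round(3))
E
```

```text
ball [0.60431823 0.03930706 0.235     ] [0.60512385 0.04255057 0.235     ]
cap [0.54224473 0.25788807 0.227     ] [0.53787271 0.2563774  0.227     ]
blue crown [0.55358763 0.19893006 0.223     ]
[ 0.45178118 -0.21668352  0.175     ]
(array([ 0.46077475, -0.221844  ,  1.4107082 ]), np.float64(0.14481091087687484))
(array([ 0.45916219, -0.21979318,  1.31529175]), np.float64(0.22641424385846293))
(array([ 0.45931919, -0.22135218,  1.38662519]), np.float64(0.4091388625079957))
[[ 0.907  0.42  -0.001]
 [ 0.42  -0.907  0.002]
 [ 0.    -0.002 -1.   ]]
```

The two views agree to about 3 mm: the headset is at (0.459,-0.221) with yaw 1.39, and the hook yaw is 1.857. Next I hover over grip_b and check with the wrist camera.

Request:
apply_moves(
  plan=[0.02,-0.009,-0.001,0.03,0.06,-0.026,-0.003,0.1,0.1,-0.045,-0.005,0.17,0.145,-0.064,-0.006,0.24,0.19,-0.083,-0.008,0.32,0.235,-0.103,-0.01,0.4,0.28,-0.122,-0.01,0.48,0.32,-0.139,-0.01,0.55,0.345,-0.15,-0.01,0.6,0.358,-0.156,-0.01,0.618],
  claw=1,
  force=60,
)

```text
time_s: 1.1
tcp_pos: [0.5023, -0.2272, 0.2408]
tcp_rot: [-0.001, 0.996, -0.091, -0.0]
contact_force: [-0.5, -0.1, 0.1]
opening: 0.0856
finger_force: 0.0
```

```bash
python3 - <<'E'
from h import *
from workcell import readout,viewer
import pickle
from scipy.spatial.transform import Rotation as R
W=viewer.snapshot("wrist");T=viewer.snapshot("top");pickle.dump((W,T),open("w1.pkl","wb"))
o=readout.observe();print(o["tcp_pos"],R.from_quat(np.roll(o["tcp_rot"],-1)).as_matrix().round(3),o["time_s"])
p0=[.459,-.221,1.387];print(fit([W],p0))
i=W["img"].copy()
for e in band(*[p0[0],p0[1],0.,p0[2]]): cv2.polylines(i,[proj(W,e).astype(int)],False,(0,0,255))
cv2.imwrite("pics/w1.png",i)
E
```

```text
[ 0.50187303 -0.22789031  0.24075861] [[ 0.984 -0.18  -0.001]
 [-0.18  -0.984  0.001]
 [-0.001 -0.001 -1.   ]] 1.2
(array([ 0.46346207, -0.22010861,  1.40798063]), np.float64(0.10868197034911527))
```

View pics/w1.png

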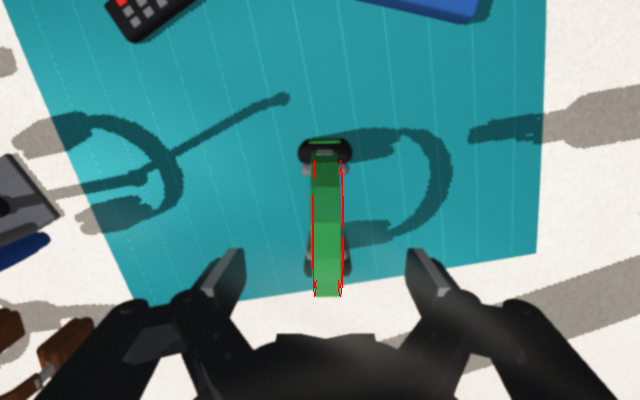

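The overlay lies on the band (columns 312–343, rows 155–297), centred between the fingers. I go down and close.

Request:
apply_moves(
  plan=[0,0,0.012,0,0,0,0.03,0,0,0,0.048,0,0,0,0.066,0,0,0,0.082,0,0,0,0.094,0,0,0,0.1,0,0,0,0.102,0,0,0,0.102,0,0,0,0.102,0],
)

```text
time_s: 2.2
tcp_pos: [0.5014, -0.2301, 0.14]
tcp_rot: [0.0, 0.996, -0.092, 0.001]
contact_force: [0.7, -0.2, -0.0]
opening: 0.0853
finger_force: 0.0
```

Request:
apply_moves(
  plan=[0,0,0,0,0,0,0,0,0,0,0,0,0,0,0,0,0,0,0,0,0,0,0,0,0,0,0,0,0,0,0,0,0,0,0,0,0,0,0,0],
  claw=-1,
  force=60,
)

```text
time_s: 3.2
tcp_pos: [0.5012, -0.2297, 0.1396]
tcp_rot: [0.0, 0.996, -0.092, 0.0]
contact_force: [-0.2, 1.0, 4.7]
opening: 0.0253
finger_force: 58.9
```

Request:
apply_moves(
  plan=[0,0,-0.005,0,0,0,-0.018,0,0,0,-0.036,0,0,0,-0.056,0,0,0,-0.078,0,0,0,-0.1,0,0,0,-0.12,0,0,0,-0.136,0,0,0,-0.146,0,0,0,-0.15,0],
)

```text
time_s: 4.2
tcp_pos: [0.501, -0.23, 0.2899]
tcp_rot: [0.0, 0.996, -0.092, 0.0]
contact_force: [-0.4, 0.2, -1.9]
opening: 0.0246
finger_force: 58.7
```

```bash
python3 - <<'E'
from h import *
from workcell import readout,viewer
import pickle
from scipy.spatial.transform import Rotation as R
W=viewer.snapshot("wrist");T=viewer.snapshot("top");S=viewer.snapshot("scene")
o=readout.observe();print(o["tcp_pos"],R.from_quat(np.roll(o["tcp_rot"],-1)).as_matrix().round(3),o["time_s"],o["contact_force"],o["opening"])
# blue & hook from wrist/top: pictures
i=S["img"][60:270,220:430];cv2.imwrite("pics/s2.png",np.hstack([cv2.resize(i,(400,400)),W["img"][:,120:520]]))
E
```

```text
[ 0.50050473 -0.22961802  0.28858068] [[ 0.983 -0.183 -0.001]
 [-0.183 -0.983  0.001]
 [-0.001 -0.    -1.   ]] 4.35 [ 1.14175802  0.27307466 -1.78872966] 0.025019594736486177
```

View pics/s2.png

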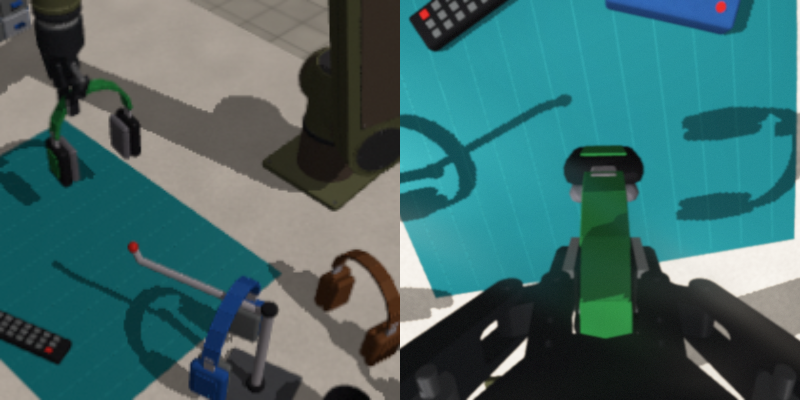

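The headset is held level: its band is vertical in the scene crop and centred in the wrist view. Next I go to a point just beyond the red tip, aligned with the bar.

Request:
apply_moves(
  plan=[0.006,-0.01,0,-0.03,0.018,-0.032,0,-0.1,0.033,-0.06,0,-0.18,0.05,-0.09,0,-0.25,0.068,-0.122,0,-0.32,0.084,-0.152,0,-0.38,0.1,-0.182,0,-0.43,0.114,-0.208,0,-0.46,0.123,-0.224,0,-0.47,0.126,-0.231,0,-0.47],
)

```text
time_s: 5.35
tcp_pos: [0.6679, -0.0237, 0.288]
tcp_rot: [-0.0, 0.99, 0.144, -0.001]
contact_force: [0.1, 0.2, -2.1]
opening: 0.0247
finger_force: 59.0
```

```bash
python3 - <<'E'
from h import *
from workcell import readout,viewer
import pickle
from scipy.spatial.transform import Rotation as R
W=viewer.snapshot("wrist");T=viewer.snapshot("top");S=viewer.snapshot("scene");pickle.dump((W,T,S),open("w3.pkl","wb"))
o=readout.observe();M=R.from_quat(np.roll(o["tcp_rot"],-1)).as_matrix();print(o["tcp_pos"],M.round(3),o["time_s"],o["contact_force"],o["opening"])
c=o["tcp_pos"][:2]-.041*M[:2,0];p0=[*c,np.arctan2(*-M[1::-1,1])];print(p0)
for v in([W],[T,S]):print(fit(v,p0,z=.149))
a=T["img"][140:290,230:400];cv2.imwrite("pics/t3.png",cv2.resize(np.hstack([a]),None,fx=4,fy=4,interpolation=cv2.INTER_CUBIC))
E
```

```text
[ 0.66658173 -0.02594889  0.28871002] [[ 0.959  0.282 -0.002]
 [ 0.282 -0.959 -0.001]
 [-0.002  0.    -1.   ]] 5.5 [-0.93368306 -0.57282953 -1.91923331] 0.024999800430639985
[np.float64(0.6272471464294536), np.float64(-0.03751545991506448), np.float64(1.856791284851459)]
(array([ 0.63617862, -0.03287737,  1.88068754]), np.float64(0.3902259380909724))
(array([ 0.62719541, -0.03774195,  1.84771115]), np.float64(1.9192155247734541))
```

View pics/t3.png

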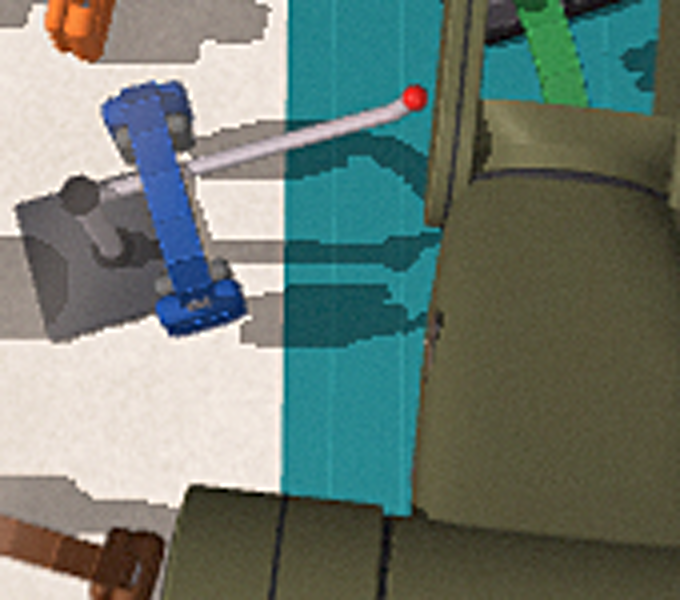

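The bar runs from (110,188) to (385,110) in this crop and the ball is at (414,98). The blue band crosses it near (163,172). I refine the bar line from these.

```bash
python3 - <<'E'
from h import *;import pickle
W,T,S=pickle.load(open("w3.pkl","rb"))
t=lambda u,v:((u+.5)/4-.5+230,(v+.5)/4-.5+140)
A=onplane(T,t(112,187),.211);B=onplane(T,t(385,110),.211);C=onplane(T,t(414,98),.235);D=onplane(T,t(163,170),.223);E=onplane(T,t(80,194),.227)
print(A,B,C,D,E);d=(A-B)[:2];d2=(E-C)[:2];print(np.arctan2(d[1],d[0]),np.arctan2(d2[1],d2[0]))
yaw=np.arctan2(d2[1],d2[0]);h=np.array([np.cos(yaw),np.sin(yaw)])
tip=E[:2]-h*(.009+.201);print("tip from cap",tip,"ball beyond",np.dot(tip-C[:2],h),"blue at",np.dot(D[:2]-tip,h))
# red ball in scene by colour
for s in(T,S):
    b,g,r=[s["img"][...,i].astype(float) for i in range(3)];m=(r>2*g)&(r>2*b)&(r>90);q=proj(s,[C])[0].astype(int);k=np.zeros_like(m);k[q[1]-9:q[1]+10,q[0]-9:q[0]+10]=1
    v,u=np.nonzero(m&k);print(onplane(s,(u.mean(),v.mean()),.235))
E
```

```text
[0.54770672 0.23809734 0.211     ] [0.60160303 0.0582259  0.211     ] [0.60405846 0.0400416  0.235     ] [0.55696649 0.20367622 0.223     ] [0.53967993 0.25707252 0.227     ]
1.8619209449864746 1.859161226987719
tip from cap [0.59940079 0.05574339] ball beyond 0.016378039707098724 blue at 0.1538923878947555
[0.60440483 0.0390622  0.235     ]
[0.60517363 0.04214797 0.235     ]
```

Request:
apply_moves(
  plan=[0,-0.005,0,0,0,-0.018,0,0,0,-0.036,0,0,0,-0.056,0,0,0,-0.078,0,0,0,-0.1,0,0,0,-0.12,0,0,0,-0.135,0,0,0,-0.145,0,0,0,-0.148,0,0],
)

```text
time_s: 6.5
tcp_pos: [0.6248, 0.1178, 0.2895]
tcp_rot: [-0.0, 0.99, 0.143, 0.0]
contact_force: [0.2, -0.2, -1.7]
opening: 0.0247
finger_force: 58.9
```

```bash
python3 - <<'E'
from h import *
from workcell import readout,viewer
W=viewer.snapshot("wrist");S=viewer.snapshot("scene")
o=readout.observe();print(o["tcp_pos"],o["time_s"],o["contact_force"],o["opening"])
i=S["img"][110:280,240:410];cv2.imwrite("pics/s4.png",np.hstack([cv2.resize(i,(400,400),interpolation=cv2.INTER_CUBIC),W["img"][:,120:520]]))
E
```

```text
[0.62530619 0.11660556 0.28940088] 6.6 [ 0.32738969  0.489838   -1.19601616] 0.024994158146293875
```

View pics/s4.png

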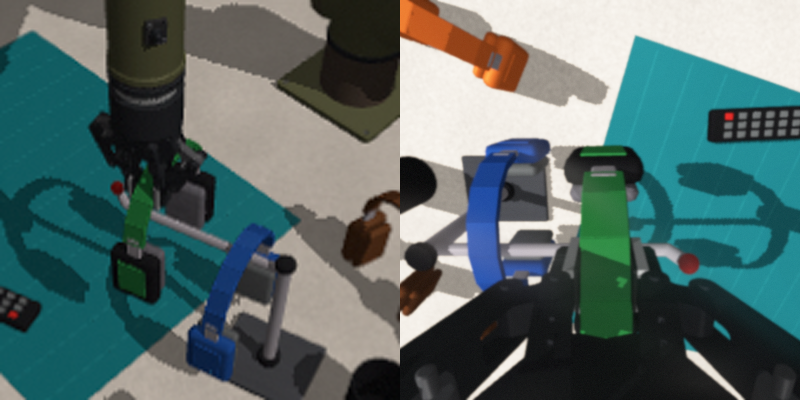

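The cups straddle the bar (wrist row ~250), with the band between the blue band (col 485) and the ball (col 688). I lower the headset.

Request:
apply_moves(
  plan=[0,0,0.008,0,0,0,0.022,0,0,0,0.038,0,0,0,0.054,0,0,0,0.068,0,0,0,0.08,0,0,0,0.088,0,0,0,0.093,0,0,0,0.096,0,0,0,0.097,0],
)

```text
time_s: 7.6
tcp_pos: [0.6256, 0.1162, 0.1924]
tcp_rot: [-0.0, 0.99, 0.142, 0.0]
contact_force: [0.5, 1.1, -1.6]
opening: 0.0254
finger_force: 58.8
```

Request:
apply_moves(
  plan=[0,0,0.001,0,0,0,0.001,0,0,0,0.002,0,0,0,0.002,0,0,0,0.003,0,0,0,0.003,0,0,0,0.004,0,0,0,0.004,0,0,0,0.004,0,0,0,0.004,0],
)

```text
time_s: 8.6
tcp_pos: [0.6254, 0.1163, 0.1883]
tcp_rot: [-0.0, 0.99, 0.142, 0.0]
contact_force: [0.9, 0.5, -2.0]
opening: 0.025
finger_force: 58.8
```

Request:
apply_moves(
  plan=[0,0,0.0005,0,0,0,0.001,0,0,0,0.001,0,0,0,0.0015,0,0,0,0.0015,0,0,0,0.002,0,0,0,0.002,0,0,0,0.002,0,0,0,0.002,0,0,0,0.002,0],
)

```text
time_s: 9.6
tcp_pos: [0.6255, 0.1162, 0.1871]
tcp_rot: [0.0, 0.99, 0.142, 0.0]
contact_force: [-2.1, 0.2, 5.8]
opening: 0.0249
finger_force: 59.9
```

Contact is made. I ease up slightly so the net force is near zero, then open part way.

Request:
apply_moves(
  plan=[0,0,-0.0005,0,0,0,-0.001,0,0,0,-0.001,0,0,0,-0.001,0,0,0,-0.001,0,0,0,-0.001,0,0,0,-0.001,0,0,0,-0.001,0,0,0,-0.001,0,0,0,-0.001,0],
  force=20,
)

```text
time_s: 10.6
tcp_pos: [0.6254, 0.1162, 0.1873]
tcp_rot: [0.0, 0.99, 0.142, 0.0]
contact_force: [-0.7, -0.5, 3.0]
opening: 0.0249
finger_force: 59.6
```

Request:
apply_moves(
  plan=[0,0,0,0,0,0,0,0,0,0,0,0,0,0,0,0,0,0,0,0,0,0,0,0,0,0,0,0,0,0,0,0,0,0,0,0,0,0,0,0],
  claw=0.2,
)

```text
time_s: 11.6
tcp_pos: [0.6254, 0.1163, 0.1873]
tcp_rot: [-0.0, 0.99, 0.142, 0.0]
contact_force: [0.6, -0.6, -0.4]
opening: 0.0516
finger_force: 0.0
```

```bash
python3 - <<'E'
from h import *
from workcell import readout,viewer
W=viewer.snapshot("wrist");S=viewer.snapshot("scene")
o=readout.observe();print(o["tcp_pos"],o["time_s"],o["contact_force"],o["opening"])
i=S["img"][110:280,240:410];cv2.imwrite("pics/s5.png",np.hstack([cv2.resize(i,(400,400),interpolation=cv2.INTER_CUBIC),W["img"][:,120:520]]))
E
```

```text
[0.62539708 0.11624021 0.18731527] 11.7 [ 0.58492932 -0.44182359  0.8063179 ] 0.05143134502233275
```

View pics/s5.png

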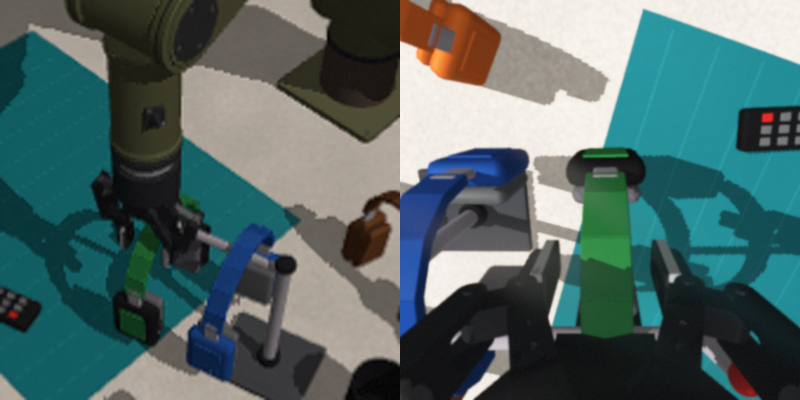

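The headset is released, hanging straight, with both fingers clear of the band. I go straight up.

Request:
apply_moves(
  plan=[0,0,-0.005,0,0,0,-0.015,0,0,0,-0.03,0,0,0,-0.048,0,0,0,-0.068,0,0,0,-0.09,0,0,0,-0.112,0,0,0,-0.132,0,0,0,-0.145,0,0,0,-0.15,0],
)

```text
time_s: 12.7
tcp_pos: [0.6261, 0.1164, 0.3398]
tcp_rot: [0.0, 0.99, 0.142, 0.002]
contact_force: [-0.3, -0.3, 0.1]
opening: 0.0518
finger_force: 0.0
```

Request:
apply_moves(
  plan=[0,0,0,0,0,0,0,0,0,0,0,0,0,0,0,0,0,0,0,0,0,0,0,0,0,0,0,0,0,0,0,0,0,0,0,0,0,0,0,0],
)

```text
time_s: 13.7
tcp_pos: [0.6254, 0.1163, 0.3374]
tcp_rot: [-0.0, 0.99, 0.142, 0.0]
contact_force: [-0.2, -0.7, -0.1]
opening: 0.0514
finger_force: 0.0
```

```bash
python3 - <<'E'
from h import *
from workcell import readout,viewer
W=viewer.snapshot("wrist");S=viewer.snapshot("scene")
o=readout.observe();print(o["tcp_pos"],o["time_s"],o["contact_force"])
i=S["img"][110:280,240:410];cv2.imwrite("pics/s6.png",np.hstack([cv2.resize(i,(400,400),interpolation=cv2.INTER_CUBIC),W["img"][:,120:520]]))
E
```

```text
[0.62542752 0.11626154 0.33736842] 13.8 [ 0.0375937  -0.40307398  0.11723835]
```

View pics/s6.png

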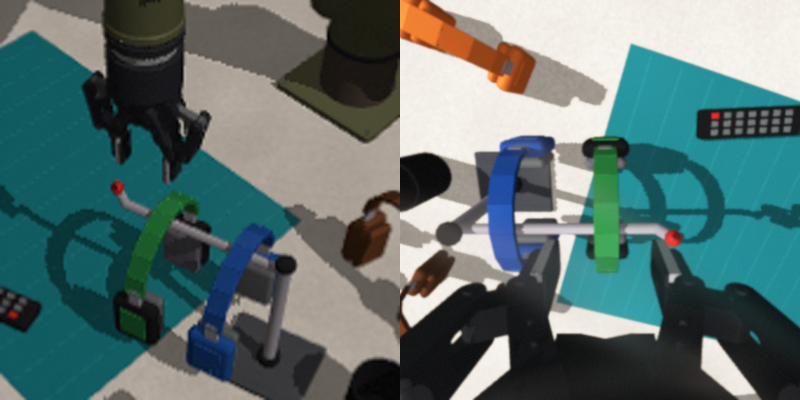

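The green headset hangs straight on the bar (wrist col 607), between the blue one (col 505) and the red tip (col 672). The blue one hasn't moved and the arm is clear.

```bash
python3 -c "
from workcell import env
print(env.finish_job())"
```

```text
the job is handed in; nothing more can be done
None
```

The black and green headset now hangs straight on the bar between the blue headset and the red tip; nothing else was disturbed, and the job was handed in at about 14 s of the 38 s allowed.

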